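# Rack the painted porcelain plaques on edge

### The arm

A 6-joint arm with a two-finger parallel gripper is mounted at the origin on the work surface. World frame = base frame: x ahead of the robot, y to its left, z up, the work surface at z = 0. Lengths are in mm, angles in rad, forces in N, time in s.
With the tool pointing down it reaches from about 350 to 775 mm from the base axis. Payload 7.3 kg.
Tool frame: the origin (TCP) lies midway between the tips of the shut fingers; the grasp point (between the pads) lies 19 mm behind it; z points along the fingers, x is the direction in which the jaws open and shut, and the axes are right-handed (so a half turn about z gives the same grasp; the last joint's range is limited). The gripper opens to 92 mm and grips with 3 to 60 N. Pads are 19 mm wide; open, the fingers measure 130 mm over their backs; the gripper's body (75 mm by 190 mm) begins 47 mm behind the grasp point.
Start: joints at [-1.46, 0.342, 1.524, -0, 1.275, -0.146], TCP at [133.365, -507.798, 226.741] pointing down, gripper open.
Joint ranges: [-2.53, 2.53], [-0.77, 2.02], [0.04, 2.7], [-1, 4.14], [0.28, 2.66], [-3.11, 3.11]. Speed limits (rad/s): [2.57, 2.57, 3.14, 3.14, 3.14, 3.14].

### API

Orientations are given as [roll, pitch, yaw] about the fixed x, y, z axes, in that order (R = Rz(yaw) Ry(pitch) Rx(roll)).
In Python, from plant import bot gives the robot as it stands.
- The arm moves only by the shell command python3 -m pendant 'ROWS' [OPENING]. ROWS is JSON, a list of rows, each an object with "linear": the shift along the world's x, y, z in mm, a list of three; "twist": the turn about the world's z in degrees. In form: [{"linear": [x, y, z], "twist": twist}, ...]. A call has 1 to 20 rows; each row is the pose to reach, as a shift and turn from the pose commanded when the call began; what a row does not reach only later rows make up. A row lasts 1/8 s, in which the tool goes at most 62.5 mm and 10.7 degrees, less where a joint would pass 70% of its speed; a pose out of reach is approached as far as the arm can. A call with a gripper value outside its range is refused whole. OPENING is the closure in counts, from 0 (fully open) to 255 (shut), set as the call begins (- or left out, the last holds). The fingers move at their own pace and stop on an object; the grip force is fixed at half the most. Time passes only in rows, so rows that repeat a pose let the fingers close. It gives the time, the measured TCP pose, the force and the opening at its end, in the units of the state.
- bot.get_obs(): the state, without advancing time (a new reading comes with each control period).
- bot.capture(name): name is "scene" or "top" or "wrist"; returns a dict with "frame" (420x560x3 uint8, blue, green, red), "z_map" (420x560 float32, mm along the optical axis (not along the pixel's ray), 0 where there is no reading), "fx", "fy", "cx", "cy" (pixels), "rvec" (rotation vector, rad) and "tvec" (3), from world to camera coordinates, as OpenCV has them. Camera axes: x right, y down, z forward; pixel columns grow to the right and rows downward; lengths in mm; the calibration is good to about 2 mm. A picture is of the moment at which its call begins.
- bot.close_job(): hands the job in, once; it reports no verdict.
The state is a dict: "time": time; "joint_positions": joint angles; "dq": joint speeds; "tau": joint torques, N m; "tool_pos": TCP position; "tcp_rot": TCP orientation; "contact_force": force on the tool from outside, world axes, zero at the start; "moment": the same for the moment, N m; "grip_width": finger opening in mm.
Only numpy, scipy, OpenCV 4.12 (cv2) and the standard library are available. Lean on these libraries where they do the work, as an engineer would, in place of code of your own. Each camera call takes 0.05 s, during which the arm holds its last target. There are 200 camera calls.

### The job

The pink-bordered and the blue-bordered porcelain plaques lean on their easels: stand each one upright on its lower edge in the empty slot of the wooden rack between the tags of its own colour, fully down on the rack's board and centred between its two tags. Set them down gently rather than dropping them, leave the white plaques, the cup, the jar and the brush pot undisturbed, and let go of everything.

Things in the scene. Friction and masses are not known exactly. Their poses are not given: they have to be found in the camera images.
- pink_center (a point): centre of the white porcelain plaque with the pink border: 130 mm tall (its z axis, which points to its upper edge), 110 mm wide (y), 10 mm thick (x), about 0.34 kg. It leans 23 degrees from vertical on its easel.
- blue_center (a point): centre of the white porcelain plaque with the blue border: 130 mm tall (its z axis, which points to its upper edge), 110 mm wide (y), 10 mm thick (x), about 0.34 kg. It leans 29 degrees from vertical on its easel.
- easel_pink: fixed wooden easel of the pink plaque, base 120 x 112 mm. Origin: middle of its underside; the plaque's lower edge rests 30 mm above it, its top leaning 23 degrees to the easel's -x side. The seat has a 6 mm lip in front (+x): lift along the plaque's plane. Two back struts, 12 mm wide, 46 mm either side of the middle, end 85 mm up the plaque; between and above them its back is free.
- easel_blue: fixed wooden easel of the blue plaque, base 120 x 112 mm. Origin: middle of its underside; the plaque's lower edge rests 30 mm above it, its top leaning 29 degrees to the easel's -x side. The seat has a 6 mm lip in front (+x): lift along the plaque's plane. Two back struts, 12 mm wide, 46 mm either side of the middle, end 85 mm up the plaque; between and above them its back is free.
- rack: fixed wooden rack: a board 208 x 130 x 12 mm, four slots 50 mm apart along its x axis (x = -75, -25, 25, 75 mm). A slot is the 16 mm gap along y between two pairs of upright round-topped 8 mm dowels, 36 mm either side of the middle, tops 64 mm above the table. Origin: middle of the board's underside, on the table.
- slot_pink (a point): middle of the slot with the pink tags, at the top of the rack's board (12 mm above the table). x across the slot (normal of a plaque standing in it), y along it, z up. The tags are 24 x 14 x 16 mm blocks at the slot's two ends, 72 mm from its middle. Which slot it is varies.
- slot_blue (a point): middle of the slot marked by the two blue tags, otherwise as slot_pink.
- white_a_center (a point): centre of a plain white plaque with a thin gold line, of the same size, standing loose in one of the other slots, its top 142 mm above the table. Leave it alone.
- white_b_center (a point): centre of the other plain white plaque, standing loose in the fourth slot. Leave it alone.
- cup: white mug, 84 mm across, 70 mm high, handle on its +y side; origin under its middle. Leave it alone.
- jar: amber jar with a black cap, 56 mm across, 95 mm high; origin under its middle. Leave it alone.
- brushes: blue ceramic pot of brushes, 60 mm across, 85 mm high, the brushes in it up to 170 mm above the table; origin under its middle. Leave it alone.
Not all that is in view belongs to the job. What is shaped like the part that bears pink_center but orange is not meant. Leave any green look-alike of the part that bears blue_center alone.

How it is judged (in metres and radians):
At the end, for the whole second after the job is handed in: Each coloured plaque stands in the slot of its own colour: its centre within 12 mm of the slot's middle across it and 20 mm along it, its lower edge on the board (centre 58 to 71 mm above it), upright within 0.16 rad, at rest (x of pink_center in the frame of slot_pink between -0.012 and 0.012 m and y of pink_center in the frame of slot_pink between -0.02 and 0.02 m and z of pink_center in the frame of slot_pink between 0.058 and 0.071 m and angle between each of pink_center, blue_center's own z axis and vertical below 0.16 rad and linear speed of each of pink, blue below 0.02 m/s and angular speed of each of pink, blue below 0.5 rad/s and x of blue_center in the frame of slot_blue between -0.012 and 0.012 m and y of blue_center in the frame of slot_blue between -0.02 and 0.02 m and z of blue_center in the frame of slot_blue between 0.058 and 0.071 m); the robot touches nothing.
It fails at once if a white plaque is moved by more than 15 mm (distance of any of white_a_center, white_b_center from where it was at the start of the episode above 0.015 m).
It fails at once if the cup, the jar or the brush pot is moved by more than 20 mm (distance of any of cup, jar, brushes from where it was at the start of the episode above 0.02 m).
It fails at once if a plaque is dropped or pressed on the rack with more than 60 N (contact force between any of pink, blue and rack above 60 N).
It also fails if it takes over 64 s, if anything falls off the work surface, if the arm or the gripper's body presses on something with over 40 N, if the wrist force passes 120 N, or if a joint passes its speed limit or range.

## Working session

There is one attempt and no reset: what is moved stays moved. The work goes in short steps, Python scripts to look and compute and a shell command to move; the robot and the scene stay as the last step left them, time stands still between calls to the robot, and variables do not carry over. Pictures are saved under pics/ and viewed, about 8 in all and at most 12, crops included, and the job is handed in when it is done.

```bash
mkdir -p pics; ls
cat > h.py <<'E'
import numpy as np, cv2
from plant import bot
def cam(n):
    c=bot.capture(n); R=cv2.Rodrigues(np.array(c["rvec"],float))[0]; c["R"]=R; c["t"]=np.array(c["tvec"],float).ravel(); return c
def pts(c,uv):
    uv=np.atleast_2d(uv).astype(int); z=c["z_map"][uv[:,1],uv[:,0]]
    p=np.c_[(uv[:,0]-c["cx"])/c["fx"]*z,(uv[:,1]-c["cy"])/c["fy"]*z,z]
    return (p-c["t"])@c["R"], z>0
def ray(c,u,v,h):
    d=c["R"].T@np.array([(u-c["cx"])/c["fx"],(v-c["cy"])/c["fy"],1.]); o=-c["R"].T@c["t"]
    return o+d*(h-o[2])/d[2]
def proj(c,P):
    q=np.atleast_2d(P)@c["R"].T+c["t"]; return np.c_[q[:,0]/q[:,2]*c["fx"]+c["cx"],q[:,1]/q[:,2]*c["fy"]+c["cy"]]
E
python3 - <<'E'
from h import *
print(bot.get_obs())
for n in("top","scene"):
    c=cam(n); cv2.imwrite(f"pics/{n}0.png",c["frame"]); np.savez(f"{n}0.npz",**c); print(n,-c["R"].T@c["t"],c["fx"])
E
```

```text
pics
{'time': 0.0, 'joint_positions': array([-1.45999777e+00,  3.42684201e-01,  1.52498857e+00, -6.11440234e-06,
        1.27539554e+00, -1.46020465e-01]), 'dq': array([ 2.23983168e-04, -2.32468859e-05, -6.83505538e-04, -4.90530949e-04,
       -1.90014138e-04, -9.28968411e-04]), 'tau': array([-1.39109776e-03, -4.31244743e+01, -2.44221014e+01,  7.17408629e-02,
        5.59722050e-02, -1.22295064e-04]), 'tool_pos': array([ 133.31804902, -507.38361208,  226.07488363]), 'tcp_rot': array([-3.14138373e+00,  1.46079627e-03, -1.31397537e+00]), 'contact_force': array([-0.41310954,  0.10779568,  0.24468162]), 'moment': array([-0.02381268, -0.05916803, -0.00221596]), 'grip_width': 91.97162552334176}
top [392.73146008 -28.32156145 816.29374051] 387.6792328206665
scene [1349.65152632  109.34719259 1058.20489811] 499.7264515539794
```

View pics/top0.png

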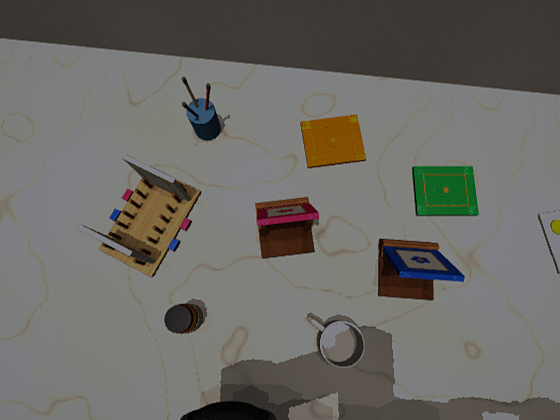

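View pics/scene0.png

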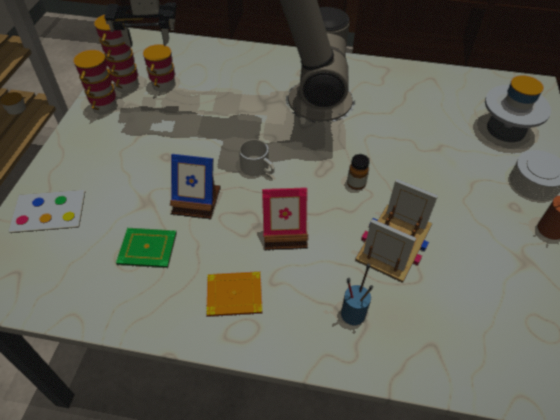

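Top view: the pink plaque is at (287,213) and the blue at (425,262). Look-alikes are the orange tile (333,140) and green tile (446,190) lying flat, plus the pink and blue tags (127,195), (187,225) and (115,215), (174,244) and the palette. White plaques stand in the rack's outer slots, at (155,178) and (118,243). The scene view shows pink at (285,213) and blue at (192,180), fronts facing the camera.

```bash
cat > m.py <<'E'
from h import *
def mask(c,col):
    h,s,v=cv2.split(cv2.cvtColor(c["frame"],cv2.COLOR_BGR2HSV))
    m=((h>163)&(h<178)&(s>140)&(v>60)) if col=="pink" else ((h>105)&(h<125)&(s>140)&(v>50))
    return m.astype(np.uint8)
def blobs(c,col,amin=12):
    m=mask(c,col); n,l,st,ce=cv2.connectedComponentsWithStats(m)
    return [(st[i,4],ce[i].round(1),np.argwhere(l==i)[:,::-1]) for i in np.argsort(-st[:,4]) if i and st[i,4]>=amin]
if __name__=="__main__":
  for n in("top","scene"):
    c=dict(np.load(n+"0.npz"))
    for col in("pink","blue"):
        for a,ce,uv in blobs(c,col):
            p,ok=pts(c,uv); p=p[ok]
            print(n,col,a,ce,"med",np.median(p,0).round(0),"zrange",np.percentile(p[:,2],[3,97]).round(0))
            if a>250:
                q=p.copy()
                for k in range(6):
                    m=q.mean(0); vt=np.linalg.svd(q-m,full_matrices=False)[2]; d=(p-m)@vt[2]; q=p[abs(d)<(8-k)]
                nn=vt[2]*np.sign(vt[2][0]); y=np.cross([0,0,1],nn); y/=np.linalg.norm(y); z=np.cross(nn,y)
                (cc,wh,an)=cv2.minAreaRect(np.c_[(q-m)@y,(q-m)@z].astype(np.float32))
                C=m+y*cc[0]+z*cc[1]-5*nn
                print("   n",nn.round(3),"lean",np.degrees(np.arcsin(nn[2])).round(1),"yaw",np.degrees(np.arctan2(nn[1],nn[0])).round(1),"rect",np.round(wh,1),round(an,1),"centre",C.round(1),"topedge",(C+65*z).round(1),"bottom",(C-65*z).round(1))
E
python3 m.py
```

```text
top pink 602 [286.4 216.3] med [553. -22. 148.] zrange [ 48. 153.]
   n [0.882 0.217 0.417] lean 24.7 yaw 13.8 rect [108.7 131.5] 0.3 centre [571.  -18.2  92.1] topedge [544.7 -24.7 151.1] bottom [597.4 -11.7  33. ]
top pink 70 [184.5 223.3] med [544. 192.  15.] zrange [13. 18.]
top pink 65 [126.8 194.3] med [593. 328.  15.] zrange [10. 18.]
top blue 1025 [424.7 267.1] med [ 488. -276.  136.] zrange [ 37. 147.]
   n [0.87  0.035 0.491] lean 29.4 yaw 2.3 rect [133.9 110.5] 89.5 centre [ 508.2 -278.7   87.5] topedge [ 476.3 -280.   144.1] bottom [ 540.1 -277.5   30.9]
top blue 70 [172.8 244.1] med [497. 209.  15.] zrange [11. 18.]
top blue 66 [114.4 214.4] med [547. 344.  16.] zrange [13. 18.]
top blue 48 [420.4 259.6] med [ 513. -279.   89.] zrange [ 78. 100.]
scene pink 904 [284.3 208.7] med [568. -19. 111.] zrange [ 38. 152.]
   n [0.894 0.22  0.39 ] lean 22.9 yaw 13.9 rect [127.6 105.9] 89.8 centre [569.8 -16.7  92.6] topedge [545.2 -22.7 152.4] bottom [594.4 -10.6  32.7]
scene pink 70 [ 21.7 219.6] med [ 663. -707.   10.] zrange [ 5. 13.]
scene pink 56 [284.4 213. ] med [575. -15.  93.] zrange [ 79. 103.]
scene pink 40 [417.1 258.8] med [597. 328.  15.] zrange [ 7. 20.]
scene pink 30 [364.6 235.5] med [548. 193.  15.] zrange [ 7. 20.]
scene blue 779 [192.3 176.7] med [ 503. -270.  104.] zrange [ 40. 146.]
   n [0.877 0.035 0.479] lean 28.6 yaw 2.3 rect [107.8 124.1] 0.4 centre [ 505.  -275.6   90.8] topedge [ 473.9 -276.9  147.8] bottom [ 536.1 -274.3   33.7]
scene blue 62 [ 37.5 201.6] med [ 598. -696.   10.] zrange [ 5. 13.]
scene blue 32 [191.8 179.8] med [ 510. -272.   92.] zrange [ 80. 101.]
scene blue 31 [424.2 244.6] med [548. 345.  15.] zrange [11. 19.]
```

Run:
```python
import cv2,numpy as np
a=cv2.imread("pics/top0.png"); b=cv2.imread("pics/scene0.png")
A=cv2.resize(a[140:320,70:230],None,fx=3,fy=3); B=cv2.resize(b[140:290,150:320],None,fx=2,fy=2)
o=np.zeros((540,820,3),np.uint8); o[:540,:480]=A; o[:300,480:820]=B; cv2.imwrite("pics/c1.png",cv2.convertScaleAbs(o[:,:800],alpha=1.8))
```

```text
(no output)
```

View pics/c1.png

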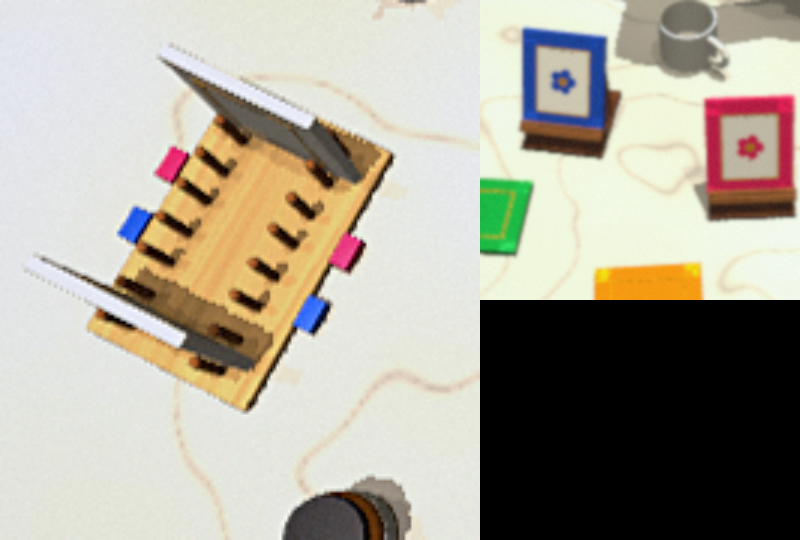

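Two views agree to about 3 mm on both plaques: lean 23.8° and 29°, top edges near 150 mm, size about 130x110. The tags are 144 mm apart and the slots 49 mm apart, as given. The crop confirms the framed leaning plaques are the ones to take, not the flat green or orange tiles. The tool can't tilt, so I'll push each plaque upright with the back finger and then grip it.

```bash
python3 -m pendant '[{"linear":[420,486,0],"twist":89.2},{"linear":[420,486,0],"twist":89.2},{"linear":[420,486,0],"twist":89.2},{"linear":[420,486,0],"twist":89.2},{"linear":[420,486,0],"twist":89.2},{"linear":[420,486,0],"twist":89.2},{"linear":[420,486,0],"twist":89.2},{"linear":[420,486,0],"twist":89.2},{"linear":[420,486,0],"twist":89.2},{"linear":[420,486,0],"twist":89.2},{"linear":[420,486,0],"twist":89.2},{"linear":[420,486,0],"twist":89.2},{"linear":[420,486,0],"twist":89.2},{"linear":[420,486,0],"twist":89.2}]' 0
python3 - <<'E'
from h import *
o=bot.get_obs(); print(o["time"],o["tool_pos"],o["tcp_rot"])
c=cam("wrist"); cv2.imwrite("pics/w1.png",cv2.convertScaleAbs(c["frame"],alpha=1.6)); np.savez("w1.npz",**c); print(-c["R"].T@c["t"],c["R"][2])
E
```

```text
time: 1.85
tool_pos: [552.7, -23.2, 227.0]
tcp_rot: [3.141, -0.0, 0.241]
contact_force: [-0.8, 0.1, 0.2]
grip_width: 92.0
1.85 [552.70995534 -23.170791   226.97832925] [ 3.14136425e+00 -7.40436515e-06  2.40783619e-01]
[536.01114933  45.04430928 386.75186397] [ 0.06295383 -0.25552446 -0.96475078]
```

View pics/w1.png

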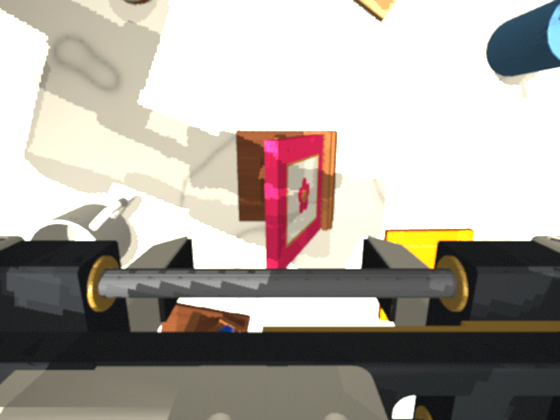

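The wrist view shows the pink plaque between the open fingers (top edge at column 275, fingers at 190 and 365) and clear of both. I'll descend.

```bash
python3 -m pendant '[{"linear":[0,1,-60],"twist":0},{"linear":[0,1,-90],"twist":0},{"linear":[0,1,-107],"twist":0},{"linear":[0,1,-107],"twist":0}]' 0
python3 -m pendant '[{"linear":[0,0,0],"twist":0},{"linear":[0,0,0],"twist":0},{"linear":[0,0,0],"twist":0},{"linear":[0,0,0],"twist":0}]' 133
python3 -m pendant '[{"linear":[5,1,0],"twist":0},{"linear":[10,2.5,2],"twist":0},{"linear":[15,3.7,4],"twist":0},{"linear":[20,5,6],"twist":0},{"linear":[20,5,6],"twist":0}]'
```

```text
time: 2.4
tool_pos: [552.3, -21.4, 118.8]
tcp_rot: [-3.141, 0.002, 0.242]
contact_force: [-0.8, 0.5, 1.3]
grip_width: 91.7
time: 2.9
tool_pos: [553.5, -20.8, 120.1]
tcp_rot: [3.141, -0.001, 0.243]
contact_force: [-0.0, -0.2, -0.4]
grip_width: 56.4
time: 3.52
tool_pos: [573.8, -15.7, 125.9]
tcp_rot: [3.141, -0.001, 0.243]
contact_force: [-1.6, -0.1, 0.5]
grip_width: 44.0
```

```bash
python3 -m pendant '[{"linear":[5,1.2,1],"twist":0},{"linear":[10,2.5,2],"twist":0},{"linear":[15,3.7,3],"twist":0},{"linear":[19,4.7,4],"twist":0},{"linear":[19,4.7,4],"twist":0}]'
python3 - <<'E'
from h import *
c=cam("scene"); w=cam("wrist")
o=np.hstack([cv2.resize(c["frame"][120:270,210:360],(500,500)),cv2.resize(w["frame"][90:330,140:380],(300,300)).repeat(1,0) if 0 else cv2.copyMakeBorder(cv2.resize(w["frame"][90:330,140:380],(300,300)),0,200,0,0,0)])
cv2.imwrite("pics/s2.png",cv2.convertScaleAbs(o,alpha=1.5))
E
```

```text
time: 4.15
tool_pos: [592.7, -11.0, 129.7]
tcp_rot: [3.142, -0.0, 0.243]
contact_force: [-0.9, -1.5, -0.1]
grip_width: 43.6
```

View pics/s2.png

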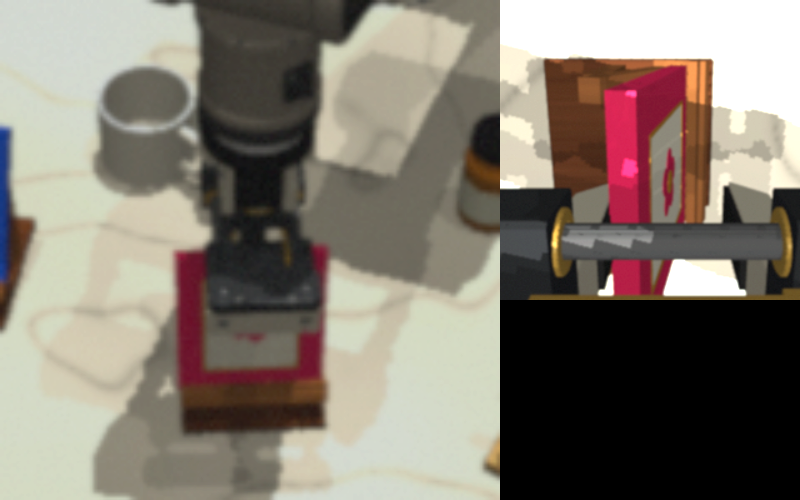

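The plaque leans on the back finger, nearly upright and with its bottom still in the seat. Closing now, then a straight lift.

```bash
python3 -m pendant '[{"linear":[0,0,0],"twist":0},{"linear":[0,0,0],"twist":0},{"linear":[0,0,0],"twist":0},{"linear":[0,0,0],"twist":0},{"linear":[0,0,0],"twist":0},{"linear":[0,0,0],"twist":0},{"linear":[0,0,0],"twist":0}]' 255
python3 -m pendant '[{"linear":[0,0,8],"twist":0},{"linear":[0,0,20],"twist":0},{"linear":[0,0,50],"twist":0},{"linear":[0,0,90],"twist":0},{"linear":[0,0,110],"twist":0},{"linear":[0,0,110],"twist":0}]'
cat > look.py <<'E'
import sys; from m import *
# fit a held/standing plaque's top-edge & lower edge from the two fixed cameras
col,n=sys.argv[1:3]; c=cam(n); m=[b for b in blobs(c,col) if b[0]>200][:1]
for a,ce,uv in m:
    p,ok=pts(c,uv); p=p[ok]; q=p
    for k in range(6):
        mm=np.median(q,0) if k==0 else q.mean(0); vt=np.linalg.svd(q-mm,full_matrices=False)[2]; d=(p-mm)@vt[2]; q=p[abs(d)<(8-k)]
    nn=vt[2]*np.sign(vt[2][0]); y=np.cross([0,0,1],nn); y/=np.linalg.norm(y); z=np.cross(nn,y)
    cc,wh,an=cv2.minAreaRect(np.c_[(q-mm)@y,(q-mm)@z].astype(np.float32)); C=mm+y*cc[0]+z*cc[1]-5*nn
    print(n,a,"n",nn.round(3),"lean",np.degrees(np.arcsin(nn[2])).round(1),"yaw",np.degrees(np.arctan2(nn[1],nn[0])).round(1),"rect",np.round(wh),round(an,1),"C",C.round(1),"zrange",np.percentile(q[:,2],[1,99]).round(1))
cv2.imwrite("pics/last_%s.png"%n,cv2.convertScaleAbs(c["frame"],alpha=1.5))
E
python3 look.py pink scene
```

```text
time: 5.12
tool_pos: [592.9, -11.0, 129.7]
tcp_rot: [3.141, -0.001, 0.243]
contact_force: [4.8, 1.8, -4.7]
grip_width: 10.5
time: 5.88
tool_pos: [592.3, -11.3, 241.6]
tcp_rot: [3.14, -0.002, 0.243]
contact_force: [0.4, -0.2, -4.8]
grip_width: 9.8
scene 547 n [0.972 0.236 0.003] lean 0.1 yaw 13.6 rect [129. 107.] 89.8 C [591.7 -11.7 209.4] zrange [146.3 273.5]
```

Run:
```python
from m import *
c=dict(np.load("top0.npz"))
uv=np.argwhere(np.ones((420,560)))[:,::-1]; p,ok=pts(c,uv)
def box(u0,u1,v0,v1,zmin):
    s=ok&(uv[:,0]>=u0)&(uv[:,0]<=u1)&(uv[:,1]>=v0)&(uv[:,1]<=v1)&(p[:,2]>zmin); return p[s]
q=box(170,232,70,145,60); print("brush",q.min(0),q.max(0))
for n in("top","scene"):
  c=dict(np.load(n+"0.npz"))
  for col in("pink","blue"):
    for a,ce,u in blobs(c,col):
      P,k=pts(c,u); 
      if np.median(P[:,2])<25 and np.median(P[:,1])>150:
        # top face pixels: ray-cast centroid at measured top height
        t=u[k&(P[:,2]>14.5)]; z=np.median(P[k&(P[:,2]>14.5)][:,2]); print(n,col,len(t),z.round(1),ray(c,*t.mean(0),z).round(1))
for nm,b in(("wA",(115,200,150,205)),("wB",(75,160,222,265))):
  c=dict(np.load("top0.npz")); q=box(*b,128); print(nm,q.min(0).round(),q.max(0).round(),q.mean(0).round(1))
```

```text
brush [735.18302129 151.16365575  60.08733693] [801.29088163 212.52914864 171.76817485]
top pink 55 15.7 [543.6 192.3  15.7]
top pink 47 15.8 [591.9 327.9  15.8]
top blue 47 16.2 [497.6 209.   16.2]
top blue 51 16.1 [545.7 344.   16.1]
scene pink 25 17.6 [593.4 329.1  17.6]
scene pink 20 17.0 [546.  193.8  17. ]
scene blue 18 16.7 [546.4 346.1  16.7]
wA [592. 191. 128.] [637. 295. 145.] [613.2 241.1 140. ]
wB [451. 241. 128.] [496. 345. 145.] [473.1 290.8 140.7]
```

Two views put the slot middles at pink (568.5,260.5) and blue (522,277), tag tops at 16–17 mm, and slot normal −19.6°. The brushes are clear of the route. Carry pink above its slot and look.

```bash
python3 -m pendant '[{"linear":[0,10,22],"twist":0},{"linear":[0,50,22],"twist":-5},{"linear":[-5,100,22],"twist":-13},{"linear":[-10,150,22],"twist":-21},{"linear":[-15,200,22],"twist":-28},{"linear":[-20,240,22],"twist":-33.3},{"linear":[-24,262,22],"twist":-33.3},{"linear":[-24,271.6,22],"twist":-33.3},{"linear":[-24,271.6,22],"twist":-33.3},{"linear":[-24,271.6,22],"twist":-33.3},{"linear":[-24,271.6,22],"twist":-33.3}]'
python3 - <<'E'
from h import *
w=cam("wrist"); np.savez("w2.npz",**w); f=cv2.convertScaleAbs(w["frame"],alpha=1.4); cv2.imwrite("pics/w2.png",f)
t=cam("top"); np.savez("t2.npz",**t); o=bot.get_obs(); print(o["time"],o["tool_pos"],o["tcp_rot"])
E
python3 look.py pink scene
```

```text
time: 7.3
tool_pos: [568.7, 259.3, 261.9]
tcp_rot: [3.141, -0.0, -0.34]
contact_force: [0.6, -0.2, -4.0]
grip_width: 9.9
7.4 [568.59129642 259.73904308 261.87476055] [ 3.14154717e+00 -2.41599013e-04 -3.39279892e-01]
scene 630 n [ 0.943 -0.332  0.001] lean 0.1 yaw -19.4 rect [107. 131.] 0.9 C [567.4 259.9 230.3] zrange [165.8 294.8]
```

View pics/w2.png

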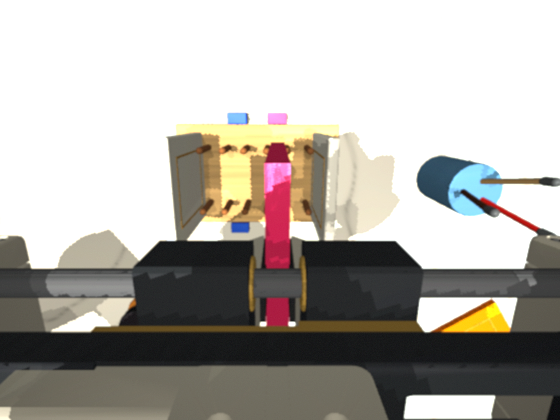

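The plaque (columns 265–292) is in line with the far pink tag (277,118). The wrist camera gives a third check on the tags.

Run:
```python
from m import *
c=dict(np.load("w2.npz")); e=np.array([.942,-.336]); f=np.array([.336,.942])
for col in("pink","blue"):
  for a,ce,u in blobs(c,col,25)[:5]:
    P,k=pts(c,u); z=np.median(P[k][:,2]); r=ray(c,*ce,16.5); print(col,a,ce,"z",z.round(1),r.round(1),"across/along from pink slot est",((r[:2]-[568.5,260.5])@e).round(1),((r[:2]-[568.5,260.5])@f).round(1))
print("TCP across", (np.array([568.6,259.8])-[568.5,260.5])@e)
# plaque in wrist view: mid columns of pink faces -> points
a,ce,u=blobs(c,"pink",25)[0]; P,k=pts(c,u); P=P[k]; d=(P[:,:2]-[568.5,260.5])@e
for lo,hi in((165,200),(200,260),(285,300)):
  s=(P[:,2]>lo)&(P[:,2]<hi); print(lo,s.sum(), np.percentile(d[s],[3,50,97]).round(1) if s.any() else "")
```

```text
pink 2721 [277.3 210.8] z 295.3 [553.7 214.7  16.5] across/along from pink slot est 1.4 -48.1
pink 630 [277.1 311.2] z 295.5 [502.   69.5  16.5] across/along from pink slot est 1.6 -202.3
blue 178 [237.3 118.2] z 17.6 [546.7 344.4  16.5] across/along from pink slot est -48.7 71.7
blue 149 [239.9 227. ] z 17.8 [497.9 210.   16.5] across/along from pink slot est -49.6 -71.3
TCP across 0.3294000000000176
165 11 [-2.7  0.7  4. ]
200 141 [-3.5  0.7  5.3]
285 2402 [-4.1  1.   5.5]
```

All three cameras agree within about 1 mm. Descending, with the last part slow.

```bash
python3 -m pendant '[{"linear":[0.2,0.7,-30],"twist":-0.2},{"linear":[0.2,0.7,-60],"twist":-0.2},{"linear":[0.2,0.7,-75],"twist":-0.2},{"linear":[0.2,0.7,-90],"twist":-0.2},{"linear":[0.2,0.7,-105],"twist":-0.2},{"linear":[0.2,0.7,-120],"twist":-0.2},{"linear":[0.2,0.7,-132],"twist":-0.2},{"linear":[0.2,0.7,-142],"twist":-0.2},{"linear":[0.2,0.7,-146],"twist":-0.2},{"linear":[0.2,0.7,-146],"twist":-0.2},{"linear":[0.2,0.7,-146],"twist":-0.2}]'
python3 -m pendant '[{"linear":[0,0,-1],"twist":0},{"linear":[0,0,-2],"twist":0},{"linear":[0,0,-3],"twist":0},{"linear":[0,0,-4],"twist":0},{"linear":[0,0,-4],"twist":0}]'
```

```text
time: 8.82
tool_pos: [568.9, 261.3, 116.3]
tcp_rot: [-3.141, -0.001, -0.342]
contact_force: [0.8, 0.0, -3.9]
grip_width: 9.8
time: 9.45
tool_pos: [568.5, 261.2, 111.6]
tcp_rot: [3.141, 0.0, -0.342]
contact_force: [-0.0, -0.2, -3.9]
grip_width: 10.1
```

```bash
for i in 1 2; do python3 -m pendant '[{"linear":[0,0,-0.5],"twist":0},{"linear":[0,0,-1],"twist":0},{"linear":[0,0,-1.5],"twist":0},{"linear":[0,0,-1.5],"twist":0}]'; done
```

```text
time: 9.95
tool_pos: [568.6, 261.2, 110.4]
tcp_rot: [-3.142, -0.0, -0.342]
contact_force: [0.8, -0.3, -1.1]
grip_width: 9.7
time: 10.45
tool_pos: [568.7, 261.1, 110.4]
tcp_rot: [-3.141, -0.001, -0.342]
contact_force: [-3.9, -3.1, 8.4]
grip_width: 9.5
```

Contact at about 12 N. Release with a narrow opening because of the neighbours, then retreat.

```bash
python3 -m pendant '[{"linear":[0,0,1],"twist":0},{"linear":[0,0,1],"twist":0},{"linear":[0,0,1],"twist":0},{"linear":[0,0,1],"twist":0}]' 181
python3 -m pendant '[{"linear":[0,0,10],"twist":0},{"linear":[0,0,30],"twist":0},{"linear":[0,0,60],"twist":0},{"linear":[0,0,120],"twist":0},{"linear":[0,0,130],"twist":0},{"linear":[0,0,130],"twist":0}]'
python3 look.py pink scene; python3 look.py pink top
```

```text
time: 10.95
tool_pos: [568.6, 261.2, 109.5]
tcp_rot: [3.141, 0.0, -0.342]
contact_force: [0.1, 0.7, 0.3]
grip_width: 26.7
time: 11.7
tool_pos: [568.7, 261.3, 240.7]
tcp_rot: [-3.14, -0.002, -0.342]
contact_force: [-0.3, 0.2, -0.6]
grip_width: 26.5
scene 452 n [ 0.941 -0.337  0.02 ] lean 1.2 yaw -19.7 rect [ 51. 109.] 88.8 C [566.8 261.1 121.1] zrange [ 96.7 145.5]
top 330 n [ 0.929 -0.338  0.152] lean 8.7 yaw -20.0 rect [109. 135.] 0.4 C [572.9 257.3  76.5] zrange [ 11.5 144. ]
```

Pink stands upright in its slot, with its top edge at the same height as the white plaques. Next is blue.

```bash
python3 -m pendant '[{"linear":[-84,-539,-8],"twist":21.9},{"linear":[-84,-539,-8],"twist":21.9},{"linear":[-84,-539,-8],"twist":21.9},{"linear":[-84,-539,-8],"twist":21.9},{"linear":[-84,-539,-8],"twist":21.9},{"linear":[-84,-539,-8],"twist":21.9},{"linear":[-84,-539,-8],"twist":21.9},{"linear":[-84,-539,-8],"twist":21.9},{"linear":[-84,-539,-8],"twist":21.9},{"linear":[-84,-539,-8],"twist":21.9},{"linear":[-84,-539,-8],"twist":21.9},{"linear":[-84,-539,-8],"twist":21.9},{"linear":[-84,-539,-8],"twist":21.9}]' 0
python3 - <<'E'
from h import *
c=cam("wrist"); cv2.imwrite("pics/w3.png",cv2.convertScaleAbs(c["frame"],alpha=1.4)); np.savez("w3.npz",**c)
E
```

```text
time: 13.42
tool_pos: [484.9, -276.6, 231.8]
tcp_rot: [-3.141, -0.0, 0.042]
contact_force: [-0.3, 0.4, -0.4]
grip_width: 91.6
```

View pics/w3.png

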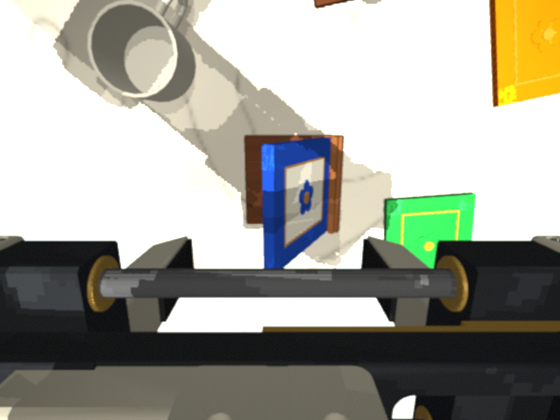

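Blue sits between the open fingers (top edge at column 270) just as pink did. The green tile at (430,230) is flat on the table and clear. Same sequence.

```bash
python3 -m pendant '[{"linear":[0,0,-60],"twist":0},{"linear":[0,0,-95],"twist":0},{"linear":[0,0,-114],"twist":0},{"linear":[0,0,-114],"twist":0}]' 0
python3 -m pendant '[{"linear":[0,0,0],"twist":0},{"linear":[0,0,0],"twist":0},{"linear":[0,0,0],"twist":0},{"linear":[0,0,0],"twist":0},{"linear":[0,0,0],"twist":0},{"linear":[0,0,0],"twist":0}]' 133
python3 -m pendant '[{"linear":[5,0.2,0],"twist":0},{"linear":[10,0.4,2],"twist":0},{"linear":[15,0.6,4],"twist":0},{"linear":[20,0.8,6],"twist":0},{"linear":[25,1,7.5],"twist":0},{"linear":[30,1.2,9],"twist":0},{"linear":[35,1.4,10],"twist":0},{"linear":[35,1.4,10],"twist":0}]'
python3 -m pendant '[{"linear":[4,0.1,1],"twist":0},{"linear":[8,0.3,2],"twist":0},{"linear":[12,0.5,2.5],"twist":0},{"linear":[14,0.6,3],"twist":0},{"linear":[14,0.6,3],"twist":0}]'
python3 - <<'E'
from h import *
c=cam("scene"); w=cam("wrist")
o=np.hstack([cv2.resize(c["frame"][90:240,120:270],(480,480)),cv2.copyMakeBorder(cv2.resize(w["frame"][90:330,140:380],(300,300)),0,180,0,0,0)])
cv2.imwrite("pics/s4.png",cv2.convertScaleAbs(o,alpha=1.5))
E
```

```text
time: 13.98
tool_pos: [484.0, -276.8, 116.5]
tcp_rot: [-3.14, 0.002, 0.041]
contact_force: [-0.6, -0.2, 0.3]
grip_width: 92.1
time: 14.72
tool_pos: [484.5, -277.8, 117.7]
tcp_rot: [-3.142, -0.0, 0.04]
contact_force: [-1.0, 0.3, -0.0]
grip_width: 44.3
time: 15.72
tool_pos: [520.0, -276.3, 127.7]
tcp_rot: [3.142, -0.0, 0.041]
contact_force: [-0.8, -0.5, -0.6]
grip_width: 43.8
time: 16.35
tool_pos: [533.7, -275.7, 130.7]
tcp_rot: [3.142, -0.0, 0.041]
contact_force: [-0.2, 1.0, -0.2]
grip_width: 43.5
```

View pics/s4.png

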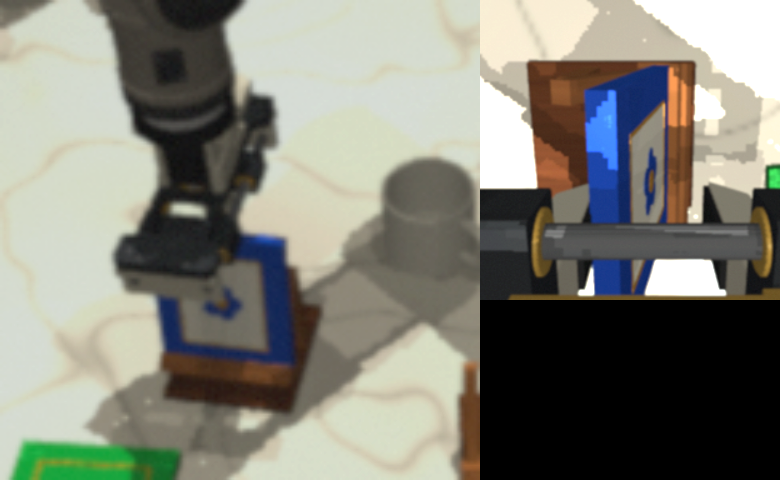

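Blue leans on the back finger, nearly upright, in the same state as pink was. Close and lift.

```bash
python3 -m pendant '[{"linear":[0,0,0],"twist":0},{"linear":[0,0,0],"twist":0},{"linear":[0,0,0],"twist":0},{"linear":[0,0,0],"twist":0},{"linear":[0,0,0],"twist":0},{"linear":[0,0,0],"twist":0},{"linear":[0,0,0],"twist":0}]' 255
python3 -m pendant '[{"linear":[0,0,8],"twist":0},{"linear":[0,0,20],"twist":0},{"linear":[0,0,50],"twist":0},{"linear":[0,0,90],"twist":0},{"linear":[0,0,130],"twist":0},{"linear":[0,0,130],"twist":0},{"linear":[0,0,130],"twist":0}]'
python3 look.py blue scene;python3 look.py blue top
```

```text
time: 17.32
tool_pos: [534.1, -275.8, 130.7]
tcp_rot: [3.141, -0.001, 0.04]
contact_force: [5.6, -0.4, -3.1]
grip_width: 10.1
time: 18.2
tool_pos: [532.5, -275.4, 259.6]
tcp_rot: [-3.14, 0.003, 0.04]
contact_force: [0.2, -0.5, -3.4]
grip_width: 9.5
scene 291 n [1.    0.02  0.003] lean 0.2 yaw 1.1 rect [131.  46.] 87.8 C [ 529.6 -242.   229.2] zrange [165.6 292.1]
```

```bash
python3 -m pendant '[{"linear":[0,20,3],"twist":0},{"linear":[0,60,3],"twist":0},{"linear":[0,110,3],"twist":-2},{"linear":[0,165,3],"twist":-5},{"linear":[0,220,3],"twist":-8},{"linear":[-2,275,3],"twist":-11},{"linear":[-4,330,3],"twist":-14},{"linear":[-6,385,3],"twist":-17},{"linear":[-8,440,3],"twist":-20},{"linear":[-10,495,3],"twist":-21.9},{"linear":[-11,530,3],"twist":-21.9},{"linear":[-11.3,548,3],"twist":-21.9},{"linear":[-11.3,553,3],"twist":-21.9},{"linear":[-11.3,553,3],"twist":-21.9},{"linear":[-11.3,553,3],"twist":-21.9},{"linear":[-11.3,553,3],"twist":-21.9}]'
python3 look.py blue scene
python3 - <<'E'
from m import *
w=c=cam("wrist"); cv2.imwrite("pics/w5.png",cv2.convertScaleAbs(w["frame"],alpha=1.4)); np.savez("w5.npz",**w)
o=bot.get_obs(); print(o["tool_pos"],o["tcp_rot"][2])
S=np.array([522.3,277.2]); e=np.array([.942,-.336]); f=np.array([.336,.942])
for col in("pink","blue"):
  for a,ce,u in blobs(c,col,25)[:4]:
    P,k=pts(c,u); P=P[k]; z=np.median(P[:,2]); r=ray(c,*ce,16.5); print(col,a,ce,"z",z.round(1),"across/along",((r[:2]-S)@e).round(1),((r[:2]-S)@f).round(1))
    if z>250: print("  held/across",np.percentile((P[:,:2]-S)@e,[3,50,97]).round(1),"along",np.percentile((P[:,:2]-S)@f,[1,99]).round(1))
E
```

```text
time: 20.3
tool_pos: [522.5, 276.2, 263.9]
tcp_rot: [3.141, -0.0, -0.343]
contact_force: [0.5, -0.4, -3.4]
grip_width: 9.7
[522.45360068 276.58037483 263.86889404] -0.34283828290256
pink 1758 [325.9 187.1] z 143.4 across/along 65.5 -15.7
pink 134 [316.3 119.3] z 17.6 across/along 50.0 70.9
blue 2865 [276.8 208. ] z 296.7 across/along 0.4 -44.4
  held/across [-4.2  0.7  5.3] along [ 7.4 53.4]
blue 598 [277.  310.7] z 296.7 across/along 0.6 -202.4
  held/across [-4.   0.6  5.7] along [-22.7  -6.3]
blue 137 [276.6 119.3] z 17.8 across/along 0.3 70.9
```

View pics/w5.png

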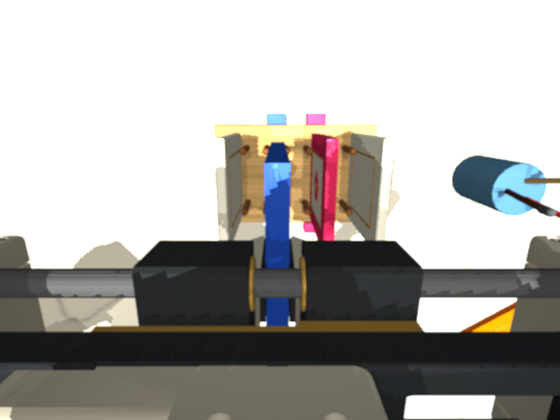

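Blue (columns 265–290) is in line with the blue tag (277,119); pink stands in the next slot (318,185), clear of it. Descending.

```bash
python3 -m pendant '[{"linear":[0.2,1,-30],"twist":0},{"linear":[0.2,1,-60],"twist":0},{"linear":[0.2,1,-75],"twist":0},{"linear":[0.2,1,-90],"twist":0},{"linear":[0.2,1,-105],"twist":0},{"linear":[0.2,1,-120],"twist":0},{"linear":[0.2,1,-132],"twist":0},{"linear":[0.2,1,-142],"twist":0},{"linear":[0.2,1,-147],"twist":0},{"linear":[0.2,1,-147],"twist":0},{"linear":[0.2,1,-147],"twist":0}]'
python3 -m pendant '[{"linear":[0,0,-1],"twist":0},{"linear":[0,0,-2],"twist":0},{"linear":[0,0,-3],"twist":0},{"linear":[0,0,-4],"twist":0},{"linear":[0,0,-4],"twist":0}]'
python3 -m pendant '[{"linear":[0,0,-0.5],"twist":0},{"linear":[0,0,-1],"twist":0},{"linear":[0,0,-1.5],"twist":0},{"linear":[0,0,-1.5],"twist":0}]'
```

```text
time: 21.78
tool_pos: [522.8, 278.3, 117.2]
tcp_rot: [-3.141, -0.001, -0.342]
contact_force: [0.2, 0.2, -2.7]
grip_width: 9.6
time: 22.4
tool_pos: [522.4, 278.2, 112.6]
tcp_rot: [3.141, 0.0, -0.342]
contact_force: [-0.2, -0.3, -3.7]
grip_width: 10.0
time: 22.9
tool_pos: [522.4, 278.2, 111.2]
tcp_rot: [3.142, 0.0, -0.342]
contact_force: [0.5, -0.3, -3.2]
grip_width: 9.8
```

```bash
python3 -m pendant '[{"linear":[0,0,-0.5],"twist":0},{"linear":[0,0,-1],"twist":0},{"linear":[0,0,-1],"twist":0},{"linear":[0,0,-1],"twist":0}]'
```

```text
time: 23.4
tool_pos: [522.6, 278.2, 111.1]
tcp_rot: [-3.141, -0.001, -0.342]
contact_force: [-1.8, -2.1, 6.4]
grip_width: 9.3
```

```bash
python3 -m pendant '[{"linear":[0,0,0.5],"twist":0},{"linear":[0,0,0.5],"twist":0},{"linear":[0,0,0.5],"twist":0},{"linear":[0,0,0.5],"twist":0}]' 181
python3 -m pendant '[{"linear":[0,0,10],"twist":0},{"linear":[0,0,30],"twist":0},{"linear":[0,0,60],"twist":0},{"linear":[0,0,120],"twist":0},{"linear":[0,0,150],"twist":0},{"linear":[0,-60,150],"twist":0},{"linear":[0,-120,150],"twist":0},{"linear":[0,-180,150],"twist":0},{"linear":[0,-240,150],"twist":0},{"linear":[0,-300,150],"twist":0},{"linear":[0,-300,150],"twist":0},{"linear":[0,-300,150],"twist":0}]'
python3 - <<'E'
from m import *
e=np.array([.942,-.336]); f=np.array([.336,.942]); A={"pink":np.array([568.8,260.5]),"blue":np.array([522.3,277.2])}
F=[]
for n in("top","scene"):
  c=cam(n); F.append(c["frame"])
  for col in A:
    P=[]
    for a,ce,u in blobs(c,col,12):
      p,k=pts(c,u); p=p[k]; P.append(p[np.linalg.norm(p[:,:2]-A[col],axis=1)<66])
    P=np.vstack(P); t=P[P[:,2]>136]; d=t[:,:2]-A[col]
    print(n,col,len(t),"top z",np.percentile(t[:,2],90).round(1),"across",np.percentile(d@e,[5,50,95]).round(1),"along",np.percentile(d@f,[1,99]).round(1))
  if n=="top":
    uv=np.argwhere(np.ones((420,560)))[:,::-1]; p,ok=pts(c,uv)
    for nm,(u0,u1,v0,v1,zm) in dict(wA=(115,200,150,205,128),wB=(75,160,222,265,128),brush=(170,232,70,145,60)).items():
      q=p[ok&(uv[:,0]>=u0)&(uv[:,0]<=u1)&(uv[:,1]>=v0)&(uv[:,1]<=v1)&(p[:,2]>zm)]; print(nm,q.mean(0).round(1))
o=np.hstack([cv2.resize(F[0][140:290,70:220],(400,400)),cv2.resize(F[1][160:290,340:470],(400,400))]); cv2.imwrite("pics/fin.png",cv2.convertScaleAbs(o,alpha=1.6))
E
```

```text
time: 23.9
tool_pos: [522.5, 278.2, 110.6]
tcp_rot: [3.142, 0.0, -0.342]
contact_force: [0.0, -0.1, -0.2]
grip_width: 26.7
time: 25.4
tool_pos: [522.5, -21.5, 261.2]
tcp_rot: [-3.141, -0.001, -0.343]
contact_force: [0.3, 0.6, 0.9]
grip_width: 26.8
top pink 229 top z 143.1 across [-5.3 -0.4  4.4] along [-20.7  53.3]
top blue 159 top z 143.0 across [-4.1  0.1  4.6] along [-0.1 53.7]
wA [483.9  80.9 518.3]
wB [415.7  56.5 619.4]
brush [503.5  29.  605.5]
scene pink 239 top z 144.4 across [-6.6  0.6  5.5] along [-51.5  53.9]
scene blue 210 top z 144.5 across [-6.   1.   5.7] along [-49.7  53.3]
```

View pics/fin.png

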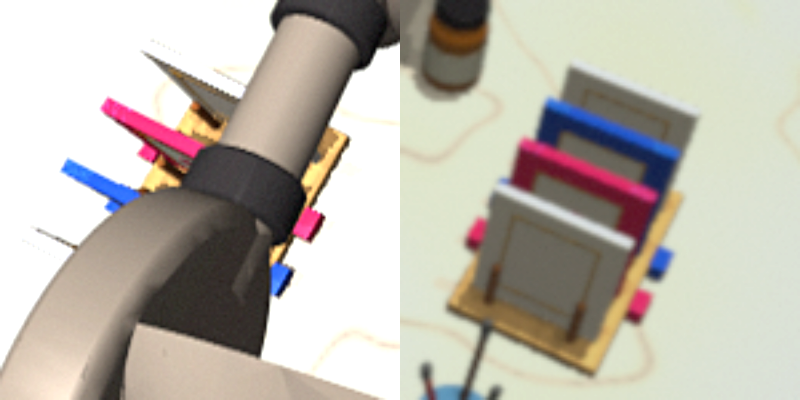

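Both plaques stand upright in their own slots. Their tops are at 143–144 mm (expected 142), within 1 mm across and about 2 mm along. The whites look undisturbed, and nothing touches the arm. Handing in.

```bash
python3 -c "
from plant import bot
print(bot.close_job()); print(bot.get_obs()['time'])"
```

```text
the job is handed in; nothing more can be done
None
the job is handed in; nothing more can be done
```

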